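Push the tall spray can into the turning rack

TASK

Put the tall spray can away in the turning rack: leave the can standing where it is while you turn the rack by its upright post until the wide pocket with the two sprung rollers faces the can. Then push the can upright along the table, without squeezing or lifting it, past the rollers until it clicks fully home in that pocket, pressing gently enough not to ram it. Do not tip the can, leave the other things alone, and let go at the end.

Things in the scene. Friction and masses are not known exactly. Their poses are not given: they have to be found in the camera images.
- spray_can: Tall round aerosol can standing on the table, body 59 mm across, 193 mm high, 244 mm with its cap, about 0.3 kg. Origin: centre of its underside; z along the can. It topples if pushed higher than about 40 mm above the table: push with fingertips near the table, gripper leaning back about 40 degrees so nothing higher touches it. Two slightly parted fingertips keep it centred.
- rack_pivot (a point): Table point on the vertical pivot of the turning rack. The rack is a square plywood block 170 mm wide, z 4 to 28 mm (its corners sweep a circle of 120 mm radius). It turns either way, more than a full turn, with slight friction and stays where it is left. Axes turn with the rack: the wide pocket opens along -x. The side pockets (46 mm wide) are too narrow for the can.
- pocket_seat (a point): Where the centre of the can's underside lies when home in the wide pocket: on the table, 65 mm along -x of rack_pivot, same axes. The pocket is 66 mm wide and has no floor (the can slides on the table). Its firm back is 29 mm along +x from here; its arms end 18 mm along -x, so the can at home stands 11 mm proud of them.
- pocket_mouth (a point): Point midway between the two rubber rollers at the wide pocket's mouth, z 17 mm, 16 mm along -x of pocket_seat, same axes. The rollers are 12 mm across, z 7 to 27 mm, 49 mm apart between their surfaces. They spring aside about 5 mm each when the can is pushed in with about 6 to 9 N, then draw it home and close behind it. Once it is home the force rises steeply.
- post_top (a point): Centre of the top of the turning post: upright round wooden post, 18 mm in diameter, z 28 to 90 mm, with a collar 30 mm across up to z 33 mm. It stands 62 mm along +x of rack_pivot, on the side away from the wide pocket.
- glue_bottle: Bystander: round glue bottle standing, 45 mm across, 134 mm high. Origin: centre of its underside.
- tape_measure: Bystander: tape measure, 61 x 72 x 31 mm. Origin: centre of its underside.
- blue_tin: Bystander: small oblong tin with a lid, 46 x 62 x 32 mm. Origin: centre of its underside.
- black_case: Bystander: slim oblong case, 42 x 76 x 18 mm. Origin: centre of its underside.

How it is judged (in metres and radians):
On the way:
1. the wide pocket faces the can (the can's centre lies within 30 mm of the pocket's centre line, in front of its mouth) while the can stands within 25 mm of where it was (y of spray_can in the frame of pocket_seat between -0.03 and 0.03 m and x of spray_can in the frame of pocket_seat below -0.03 m and distance of spray_can from where it was at the start of the episode below 0.025 m), for 0.1 s.
At the end, for the whole second after the job is handed in: The can stands upright (within 3.5 degrees) and still on the table inside the wide pocket, its centre within 7 mm of the seat, behind the rollers (horizontal distance between spray_can and pocket_seat below 0.007 m and angle between spray_can's own z axis and vertical below 0.06 rad and height (world z) of spray_can below 0.004 m and linear speed of spray_can below 0.01 m/s); the robot touches nothing.
It fails at once if the can is tipped by more than 17 degrees (angle between spray_can's own z axis and vertical above 0.3 rad).
It fails at once if the can is lifted more than 12 mm off the table (height (world z) of spray_can above 0.012 m).
It fails at once if the fingers squeeze or ram the can with more than 30 N (contact force between the fingers and spray_can above 30 N).
It fails at once if a bystander is moved more than 30 mm (distance of any of glue_bottle, tape_measure, blue_tin, black_case from where it was at the start of the episode above 0.03 m).
It also fails if it takes over 64 s, if anything falls off the work surface, if the arm or the gripper's body presses on something with over 40 N, if the wrist force passes 120 N, or if a joint passes its speed limit or range.

ROBOT

A 6-joint arm with a two-finger parallel gripper is mounted at the origin on a cart in front of the work surface, level with it; the furniture and walls round the work are solid. World frame = base frame: x ahead of the robot, y to its left, z up, the work surface at z = 0. Lengths are in mm, angles in rad, forces in N, time in s.
With the tool pointing down it reaches from about 300 to 825 mm from the base axis. Payload 5.4 kg.
Tool frame: the origin (TCP) lies between the finger pads; the fingertips stand ahead of it and the grasp point (between the pads) lies 5 mm behind it (tcp_to_tips is the x of the fingertips in the tool frame, in mm); x points along the fingers, y is the direction in which the jaws open and shut, and the axes are right-handed (so a half turn about x gives the same grasp; the last joint's range is limited). The gripper opens to 92 mm and grips with 3 to 60 N. Pads are 20 mm wide; open, the fingers measure 128 mm over their backs; the gripper's body (75 mm by 189 mm) begins 69 mm behind the grasp point.
Start: joints at [-1.34, 0.158, 1.597, -0, 1.386, -0.21], TCP at [245.306, -520.03, 228.601] pointing down, gripper open.
Joint ranges: [-2.91, 2.91], [-0.94, 2.29], [0.18, 2.7], [-1.29, 4.43], [0.17, 2.64], [-3, 3]. Speed limits (rad/s): [2.57, 2.57, 3.14, 3.14, 3.14, 3.14].

INTERFACE

Orientations are given as a rotation vector (axis times angle).
In Python, from rig import move_ptp, movel, goto_joints, gripper_open, grab, sleep, ik, snapshot, camera_params, MotionError, sign_off, current_time_s, current_joint_positions, current_qvel, current_tau, current_eef_pos, current_eef_rot, current_ft_force, current_wrist_torque, current_grip_width, tcp_to_tips gives the robot as it stands. The module is installed in compiled form; this text tells all that it offers. Calls block until the motion is done:
- move_ptp(position, orientation): joint-space move of the TCP to a pose.
- movel(position, attitude=None, vel=150, force_limit=None): straight line of the TCP; attitude=None keeps the orientation; vel is the mean speed in mm/s. With force_limit (N) it stops when the force on the tool has changed by that much, and returns True; else False.
- goto_joints(angles): joint-space move.
- gripper_open() and grab(effort=None): open the fingers fully, or close them until they stop; effort is the grip in N (None keeps the last).
- sleep(seconds).
- ik(position, orientation): joint angles nearest the present ones, or None.
- snapshot(name): name is "scene" or "top" or "wrist"; returns the picture (384x512x3 uint8, red, green, blue); there is no depth.
- camera_params(name): a dict with "vertical_fov" (degrees; the focal length in pixels is half the picture's height over the tangent of half this angle, whatever the lens; pixels are square), "cx", "cy" (the principal point, pixels), "k1" (the pictures are not rectified: a ray, as slopes to the right and down, at radius r is drawn at 1 + k1 r^2 times it, then the intrinsics apply), "T" (4x4, takes a point from camera to world coordinates); the wrist camera has in their place "hand_eye" (4x4, takes a point from camera to tool coordinates, whose origin is the TCP and whose axes are the tool frame's). Camera axes: x right, y up, looking along -z (the intrinsics and any distortion apply to the point x, -y, -z); pixel columns grow to the right and rows downward; lengths in mm; the calibration is good to about 2 mm. A picture is of the moment at which its call begins: read the wrist's pose just before it. camera_params takes no time and is no camera call.
A pose or a line that the arm cannot do raises MotionError and nothing moves.
- sign_off(): hands the job in, once; it reports no verdict.
Readings, each from a call of its own:
- current_time_s(): time.
- current_joint_positions(): joint angles.
- current_qvel(): joint speeds.
- current_tau(): joint torques, N m.
- current_eef_pos(): TCP position.
- current_eef_rot(): TCP orientation.
- current_ft_force(): force on the tool from outside, world axes, zero at the start.
- current_wrist_torque(): the same for the moment, N m.
- current_grip_width(): opening from 0.0 (shut) to 1.0 (fully open).
Only numpy, scipy, OpenCV 4.12 (cv2) and the standard library are available. Lean on these libraries where they do the work, as an engineer would, in place of code of your own. Each camera call takes 0.05 s, during which the arm holds its last target. There are 200 camera calls.

## Working session

There is one attempt and no reset: what is moved stays moved. The work goes in short steps, each a Python script; the robot and the scene stay as the last script left them, time stands still between calls to the robot, and variables do not carry over. Pictures are saved under pics/ and viewed, about 8 in all and at most 12, crops included, and the job is handed in when it is done.

```bash
mkdir -p pics; python3 - <<'E'
from rig import *
import cv2,numpy as np
for n in("scene","top"):
    p=camera_params(n);print(n,p)
    cv2.imwrite(f"pics/{n}0.png",cv2.resize(snapshot(n)[:,:,::-1],(800,600),interpolation=cv2.INTER_CUBIC))
print(current_time_s(),tcp_to_tips if not callable(tcp_to_tips) else tcp_to_tips(),current_eef_rot(),camera_params("wrist"))
E
```

```text
scene {'vertical_fov': 48.3699575414338, 'cx': 256.7241038433058, 'cy': 190.96199247300362, 'k1': -0.09826603482199166, 'T': array([[-8.38007145e-01,  4.01257986e-01, -3.69778385e-01,
         2.20057857e+02],
       [-5.45413491e-01, -5.95625445e-01,  5.89707091e-01,
         5.45760324e+02],
       [ 1.63752646e-02,  6.95860875e-01,  7.17989898e-01,
         7.47914410e+02],
       [ 0.00000000e+00,  0.00000000e+00,  0.00000000e+00,
         1.00000000e+00]])}
top {'vertical_fov': 52.50001333410916, 'cx': 261.7944622756986, 'cy': 192.6643741317936, 'k1': -0.01683396088464944, 'T': array([[ 1.54807405e-02,  9.97061485e-01, -7.50249461e-02,
         5.21192268e+02],
       [-9.99835764e-01,  1.47292883e-02, -1.05590468e-02,
         1.12431408e+01],
       [-9.42295478e-03,  7.51760861e-02,  9.97125751e-01,
         9.77047841e+02],
       [ 0.00000000e+00,  0.00000000e+00,  0.00000000e+00,
         1.00000000e+00]])}
0.1 14.0 [ 1.97787818  0.4447759  -1.97794527] {'vertical_fov': 60.16925742706379, 'cx': 256.13354159403633, 'cy': 197.10572512278966, 'k1': -0.06638451382380442, 'hand_eye': array([[-3.88295311e-05,  2.74610570e-01, -9.61555528e-01,
        -1.56121659e+02],
       [ 9.99999138e-01, -1.25138244e-03, -3.97764175e-04,
         3.88392452e-01],
       [-1.31250395e-03, -9.61554715e-01, -2.74610284e-01,
        -7.65069069e+01],
       [ 0.00000000e+00,  0.00000000e+00,  0.00000000e+00,
         1.00000000e+00]])}
```

View pics/top0.png

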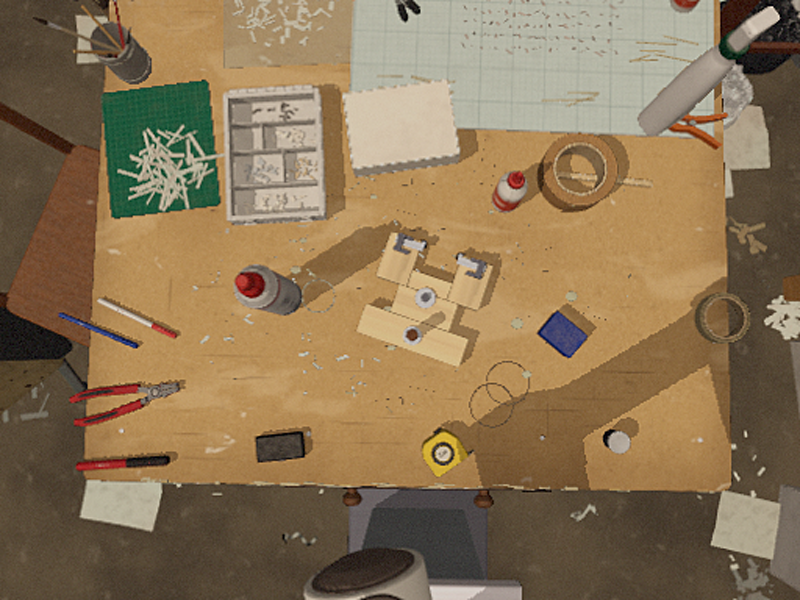

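View pics/scene0.png

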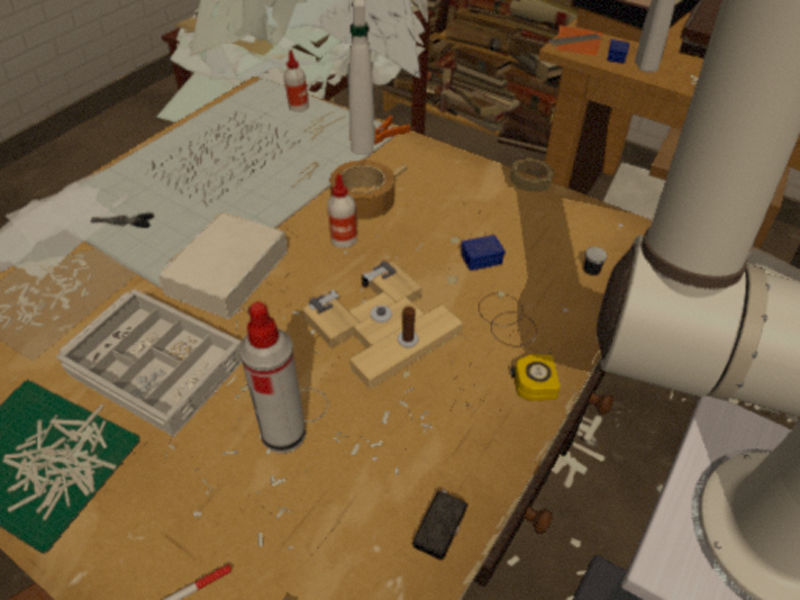

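The top view shows the rack pivot at about (426,297) and the post top at (411,333). The pocket opens up the image, with rollers near (411,243) and (470,264). The can's cap is at about (249,282) and its body bottom at about (287,298). In the scene view the can base is near (283,436).

```bash
cat > h.py <<'E'
from rig import *
import cv2,numpy as np
from scipy.spatial.transform import Rotation as R
S=800/512
def K(p):
    f=192/np.tan(np.radians(p["vertical_fov"]/2)); return np.array([[f,0,p["cx"]],[0,f,p["cy"]],[0,0,1]])
def back(p,uv,z,T=None):
    T=p["T"] if T is None else T
    s=cv2.undistortPoints(np.array([[uv]],float),K(p),np.array([p["k1"],0,0,0.]))[0,0]
    d=T[:3,:3]@[s[0],-s[1],-1]; o=T[:3,3]
    return (o+d*(z-o[2])/d[2])
def proj(p,X,T=None):
    T=p["T"] if T is None else T
    c=(np.linalg.inv(T)@np.r_[X,1])[:3]; a=np.array([c[0],-c[1],-c[2]])
    return cv2.projectPoints(a[None],np.zeros(3),np.zeros(3),K(p),np.array([p["k1"],0,0,0.]))[0][0,0]
E
python3 - <<'E'
from h import *
t=camera_params("top");s=camera_params("scene")
def b(p,u,v,z,n): print(n,back(p,(u/S,v/S),z).round(1))
b(t,426,297,30,"pivot");b(s,380,313,30,"pivot s")
b(t,411,333,90,"post");b(s,408,311,90,"post s")
b(t,411,243,27,"rollerL");b(t,470,264,27,"rollerR")
b(t,249,281,244,"cap");b(s,258,308,244,"cap s");b(s,283,436,0,"base s");b(t,291,298,0,"base t")
b(t,392,234,28,"c");b(t,499,265,28,"c");b(t,358,330,28,"c");b(t,465,364,28,"c")
b(t,510,188,60,"glue");b(t,562,334,32,"tin");b(t,444,453,31,"tape");b(t,280,446,18,"case")
E
```

```text
pivot [599.2  -5.1  30. ]
pivot s [599.2  -1.6  30. ]
post [541.3  17.1  90. ]
post s [538.3  20.1  90. ]
rollerL [684.5  19.7  27. ]
rollerR [652.5 -73.6  27. ]
cap [597.9 214.  244. ]
cap s [595.  226.4 244. ]
base s [596.7 226.9   0. ]
base t [596.8 212.3   0. ]
c [698.3  49.9  28. ]
c [ 651.4 -119.    28. ]
c [546.1 100.3  28. ]
c [495.9 -67.   28. ]
glue [ 766.2 -131.    60. ]
tin [ 544.6 -216.5   32. ]
tape [359.8 -35.9  31. ]
case [363.8 219.1  18. ]
```

```bash
cat >> h.py <<'E'
PIV=np.array([599.,-3.5])
def down(a): # jaw axis at angle a (deg)
    c,s=np.cos(np.radians(a)),np.sin(np.radians(a))
    return R.from_matrix(np.array([[0,c,s],[0,s,-c],[-1,0,0]])).as_rotvec()
def post(phi,z,r=62): return [PIV[0]+r*np.cos(np.radians(phi)),PIV[1]+r*np.sin(np.radians(phi)),z]
E
python3 - <<'E'
from h import *
for off in(-90,90):
    for phi in(161.5,190,220,245,270):
        q=ik(post(phi,58),down(phi+off)); print(off,phi,None if q is None else np.round(q,2))
E
```

```text
-90 161.5 [-0.19  0.27  1.83  0.    1.04 -1.44]
-90 190 [-0.25  0.27  1.84  0.    1.04 -2.  ]
-90 220 [-0.3   0.3   1.79 -0.    1.05 -2.57]
-90 245 None
-90 270 [-0.31  0.41  1.65 -0.    1.08  2.83]
90 161.5 [-0.19  0.27  1.83 -0.    1.04  1.7 ]
90 190 [-0.25  0.27  1.84  0.    1.04  1.15]
90 220 [-0.3   0.3   1.79 -0.    1.05  0.58]
90 245 [-0.31  0.35  1.73  0.    1.06  0.12]
90 270 [-0.31  0.41  1.65  0.    1.08 -0.31]
```

```bash
python3 - <<'E'
from h import *
p0=161.5
move_ptp(post(p0,200),down(p0+90))
T=np.eye(4);T[:3,3]=current_eef_pos();T[:3,:3]=R.from_rotvec(current_eef_rot()).as_matrix()
w=camera_params("wrist"); im=snapshot("wrist")
np.save("T1.npy",T@w["hand_eye"]); cv2.imwrite("pics/w1.png",cv2.resize(im[:,:,::-1],(800,600)))
movel(post(p0,56),vel=150)
grab(6)
print("grip",current_grip_width(),current_ft_force().round(1) if hasattr(current_ft_force(),'round') else current_ft_force())
for phi in np.linspace(p0,270,11)[1:]:
    movel(post(phi,56),down(phi+90),vel=90)
    print(round(phi),np.round(current_ft_force(),1),end=" ")
print(current_time_s())
cv2.imwrite("pics/top1.png",cv2.resize(snapshot("top")[:,:,::-1],(800,600),interpolation=cv2.INTER_CUBIC))
E
```

```text
grip 0.19217710165984436 [-0.6  0.4  0.3]
172 [ 0.8 -0.8 -0.4] 183 [ 2.8 -0.8 -2.1] 194 [ 4.7 -0.5 -4. ] 205 [ 4.7 -0.  -3.9] 216 [ 4.5  2.3 -3.2] 227 [ 4.7  3.5 -3.2] 237 [ 3.8  3.3 -1.1] 248 [ 2.   4.1 -0.7] 259 [ 2.  5. -0.] 270 [ 2.4  5.  -0.1] 7.975
```

View pics/top1.png

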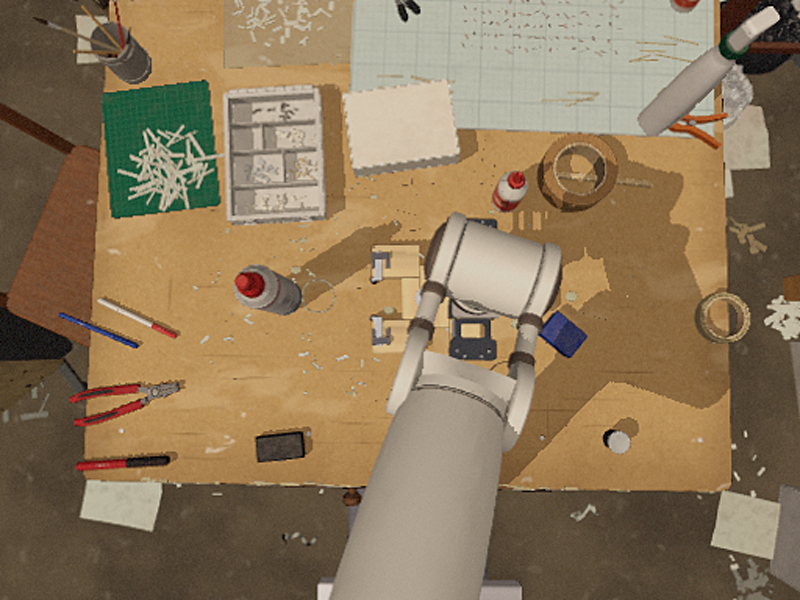

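The wide pocket now faces the can, with its rollers at about (380,264) and (378,331), and the can is undisturbed. I'll release and measure with the wrist camera.

```bash
python3 - <<'E'
from h import *
gripper_open()
p=np.array(current_eef_pos()); movel([p[0],p[1],190],vel=250)
move_ptp([590,100,340],down(180))
sleep(.2)
T=np.eye(4);T[:3,3]=current_eef_pos();T[:3,:3]=R.from_rotvec(current_eef_rot()).as_matrix()
w=camera_params("wrist"); im=snapshot("wrist")
np.save("T2.npy",T@w["hand_eye"]); cv2.imwrite("pics/w2.png",cv2.resize(im[:,:,::-1],(800,600),interpolation=cv2.INTER_CUBIC))
print(current_time_s(),current_ft_force())
E
```

```text
Traceback (most recent call last):
rig.MotionError: the arm cannot take that pose within its joint ranges
```

```bash
python3 - <<'E'
from h import *
for z in(250,280,310,340):
  for a in(0,180,150,210,90): 
    q=ik([590,100,z],down(a)); print(z,a,None if q is None else np.round(q,2))
print(current_eef_pos())
E
```

```text
250 0 [-0.03  0.2   1.5  -0.    1.43 -0.03]
250 180 None
250 150 [-0.03  0.2   1.5  -0.    1.43 -2.65]
250 210 [-0.03  0.2   1.5  -0.    1.43  2.58]
250 90 [-0.03  0.2   1.5   0.    1.43 -1.6 ]
280 0 [-0.03  0.19  1.46 -0.    1.49 -0.03]
280 180 None
280 150 [-0.03  0.19  1.46 -0.    1.49 -2.65]
280 210 [-0.03  0.19  1.46 -0.    1.49  2.58]
280 90 [-0.03  0.19  1.46  0.    1.49 -1.6 ]
310 0 [-0.03  0.18  1.42 -0.    1.55 -0.03]
310 180 None
310 150 [-0.03  0.18  1.42 -0.    1.55 -2.65]
310 210 [-0.03  0.18  1.42 -0.    1.55  2.58]
310 90 [-0.03  0.18  1.42  0.    1.55 -1.6 ]
340 0 [-0.03  0.17  1.37 -0.    1.6  -0.03]
340 180 None
340 150 [-0.03  0.17  1.37 -0.    1.6  -2.65]
340 210 [-0.03  0.17  1.37 -0.    1.6   2.58]
340 90 [-0.03  0.17  1.37  0.    1.6  -1.6 ]
[598.20831491 -65.26036192 188.58348871]
```

```bash
python3 - <<'E'
from h import *
move_ptp([520,110,340],down(90))
sleep(.2)
T=np.eye(4);T[:3,3]=current_eef_pos();T[:3,:3]=R.from_rotvec(current_eef_rot()).as_matrix()
w=camera_params("wrist"); im=snapshot("wrist")
np.save("T2.npy",T@w["hand_eye"]); cv2.imwrite("pics/w2.png",cv2.resize(im[:,:,::-1],(800,600),interpolation=cv2.INTER_CUBIC))
print(current_time_s(),current_ft_force())
E
```

```text
11.2833 [-0.00141409  0.06091304 -0.06575086]
```

View pics/w2.png

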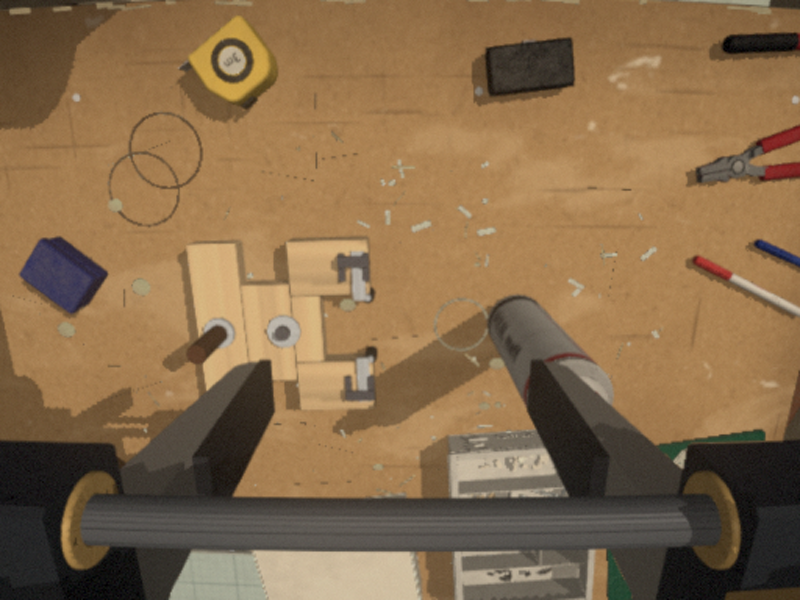

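The can's base arc has its top edge at about (514,298) and its left edge at about (488,320). The pivot hub is at (283,331), and the rollers are at (360,290) and (362,362).

```bash
python3 - <<'E'
from h import *
w=camera_params("wrist");T=np.load("T2.npy")
b=lambda u,v,z:back(w,(u/S,v/S),z,T).round(1)
print("pivot",b(283,331,32),"collar",b(218,332,33),"rollers",b(370,295,27),b(372,353,27),"posttop",b(200,350,90))
print("corners",b(189,243,28),b(368,239,28),b(374,408,28))
im=cv2.imread("pics/w2.png")
import itertools
def circ(x,y,z,r,col):
    pts=[proj(w,[x+r*np.cos(t),y+r*np.sin(t),z],T)*S for t in np.linspace(0,6.28,60)]
    cv2.polylines(im,[np.array(pts).round().astype(int)],True,col,1)
c=(597,219)
circ(*c,0,29.5,(0,255,0)); circ(*c,193,29.5,(255,255,0))
crop=cv2.resize(im[220:450,160:640],None,fx=1.6,fy=1.6); cv2.imwrite("pics/c2.png",crop)
# overlay in scene, too
s=camera_params("scene"); im=cv2.imread("pics/scene0.png"); w,T=s,s["T"]
circ(*c,0,29.5,(0,255,0)); circ(*c,193,29.5,(255,255,0)); a=im[280:480,180:380]
t=camera_params("top"); im=cv2.imread("pics/top1.png"); w,T=t,t["T"]
circ(*c,0,29.5,(0,255,0)); circ(*c,193,29.5,(255,255,0)); d=im[200:400,200:400]
cv2.imwrite("pics/c3.png",cv2.resize(np.hstack([a,d]),None,fx=2,fy=2))
E
python3 -c "
import cv2,numpy as np
a=cv2.imread('pics/c2.png');b=cv2.imread('pics/c3.png')
b=cv2.resize(b,(a.shape[1]*3//4,a.shape[1]*3//8)); a=cv2.resize(a,(b.shape[1],276))
cv2.imwrite('pics/c4.png',np.vstack([a,b]))"
```

```text
pivot [595.9  -2.   32. ] collar [596.7 -64.   33. ] rollers [562.1  80.6  27. ] [619.8  81.6  27. ] posttop [593.6 -59.7  90. ]
corners [512.5 -84.8  28. ] [509.5  79.6  28. ] [677.8  82.7  28. ]
```

View pics/c4.png

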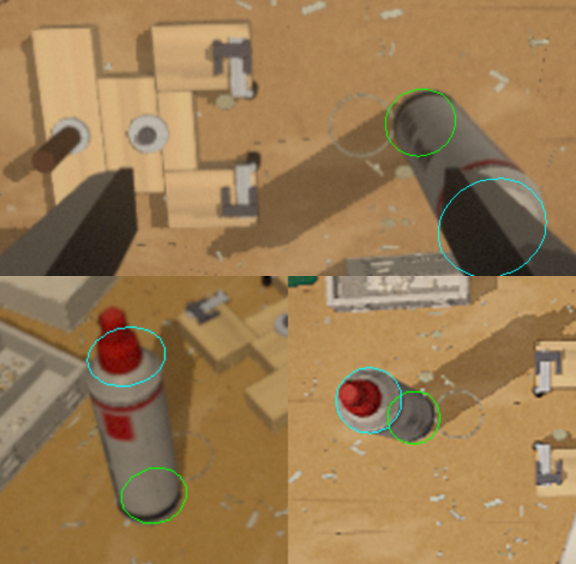

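The overlays agree to within a few mm: can at about (596,222), pivot at about (596,-3), pocket axis at x≈595.5. I'll go behind the can with closed fingers, leaning back 40°.

```bash
cat >> h.py <<'E'
def lean(deg=40):
    s,c=np.sin(np.radians(deg)),np.cos(np.radians(deg))
    return R.from_matrix(np.array([[0,1,0],[-s,0,-c],[-c,0,s]])).as_rotvec()
E
python3 - <<'E'
from h import *
L=lean()
P=[[450,330,320],[595.5,330,220],[595.5,305,25],[595.5,108,25]]
for p in P:
    q=ik(p,L); print(p,None if q is None else np.round(q,2))
    assert q is not None
move_ptp([430,240,340],down(0)); grab(5); print(current_grip_width())
move_ptp(P[0],L); move_ptp(P[1],L); movel([595.5,312,25],vel=150,force_limit=8)
print(current_eef_pos(),current_ft_force(),current_time_s())
cv2.imwrite("pics/s3.png",cv2.resize(np.hstack([snapshot("scene")[120:384,60:380,::-1],snapshot("top")[60:324,100:420,::-1]]),(800,330)))
E
```

```text
[450, 330, 320] [ 0.69  0.46  1.19 -0.56  1.93  0.61]
[595.5, 330, 220] [ 0.57  0.8   0.89 -0.59  1.83  0.53]
[595.5, 305, 25] [ 0.55  0.96  1.03 -0.58  1.56  0.68]
[595.5, 108, 25] [ 0.29  0.72  1.44 -0.69  1.3   0.6 ]
0.00817494025952181
[596.30276719 312.57142064  26.42243796] [-0.1422892   0.38587527 -0.05089856] 17.15
```

View pics/s3.png

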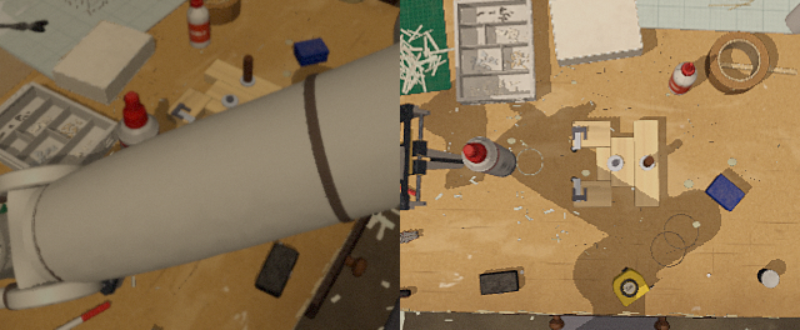

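The arm is behind the can at table height. The can stands untouched, and the top view shows it in line with the pocket. Now I'll push it to just before the rollers, then check.

```bash
python3 - <<'E'
from h import *
L=lean()
print(movel([595.5,262,25],L,vel=50,force_limit=4),np.round(current_eef_pos(),1),np.round(current_ft_force(),2))
for y in(230,200,175):
    print(movel([595.5,y,25],L,vel=35,force_limit=8),np.round(current_eef_pos(),1),np.round(current_ft_force(),2))
im=snapshot("top"); print(current_time_s())
a=im[:,:,::-1][130:260,150:330].copy()
cv2.imwrite("pics/t4.png",cv2.resize(a,None,fx=4,fy=4,interpolation=cv2.INTER_CUBIC))
E
```

```text
False [595.5 262.1  25. ] [ 0.89  0.23 -0.08]
False [595.4 229.8  25. ] [-0.25  0.32 -0.06]
False [595.4 199.8  25. ] [0.58 1.54 1.06]
False [595.4 174.7  25. ] [ 0.03 -0.62  0.27]
21.3917
```

View pics/t4.png

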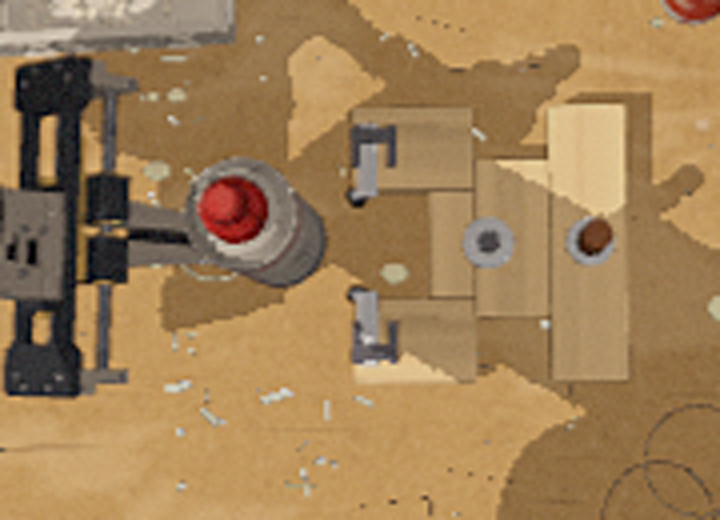

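The can stands upright about 10 mm from the rollers. Its base centre is at about (284,246) in the crop, the rollers at (357,198) and (357,293) and the hub at (488,241), so it is well lined up. Next I'll push slowly with a force limit.

```bash
python3 - <<'E'
from h import *
t=camera_params("top")
for n,u,v,z in(("can",284,246,0),("r",357,198,27),("r",357,293,27),("piv",488,241,32)): print(n,back(t,(u/4+150,v/4+130),z).round(1))
L=lean()
y=175; hit=False; f0=np.array(current_ft_force())
while y>100 and not hit:
    y-=4 if y>150 else 2
    hit=movel([595.4,y,25],L,vel=14,force_limit=13)
    f=np.array(current_ft_force())-f0
    p=current_eef_pos(); print(y,round(p[1],1),f.round(1),hit)
    if f[1]>14: break
print(current_time_s())
im=snapshot("top")[:,:,::-1][130:260,150:330]
cv2.imwrite("pics/t5.png",cv2.resize(im,None,fx=4,fy=4,interpolation=cv2.INTER_CUBIC))
E
```

```text
can [596.1 124.4   0. ]
r [624.3  77.1  27. ]
r [565.9  76.   27. ]
piv [598.6  -3.5  32. ]
171 171.0 [ 0.5  1.1 -0.2] False
167 166.8 [ 0.3  1.8 -0.4] False
163 162.8 [-0.1  1.4 -0.4] False
159 158.8 [ 0.4  1.4 -0.4] False
155 154.8 [ 0.6  2.5 -0.1] False
151 150.8 [-0.1  0.6 -0.5] False
147 147.1 [-1.5  3.7 -0.7] False
145 145.0 [-1.2  3.4  0.1] False
143 142.8 [-1.5  3.3 -0. ] False
141 141.0 [-0.3  3.8 -0.4] False
139 139.2 [-0.5  4.7  0.2] False
137 137.5 [-0.7  6.3 -0.5] False
135 135.7 [-1.3  6.7 -0.4] False
133 133.8 [-0.7  6.5  0.6] False
131 131.8 [-0.7  7.   0.7] False
129 129.8 [-0.3  6.9  0.8] False
127 127.7 [-1.2  7.4  1.1] False
125 125.5 [-0.1  6.2 -0.1] False
123 123.4 [-1.   6.1  0.4] False
121 121.2 [-0.7  4.7 -0.4] False
119 119.1 [-1.2  4.9 -1.4] False
117 116.8 [-1.   2.8 -0.7] False
115 114.7 [0.3 2.7 0.5] False
113 112.7 [-0.9  2.3 -0.9] False
111 110.7 [-0.4  2.1 -0.3] False
109 109.0 [-1.2  3.  -0.8] False
107 108.4 [-1.6  8.   1. ] False
105 108.1 [-4.  15.9  1.9] False
30.55
```

View pics/t5.png

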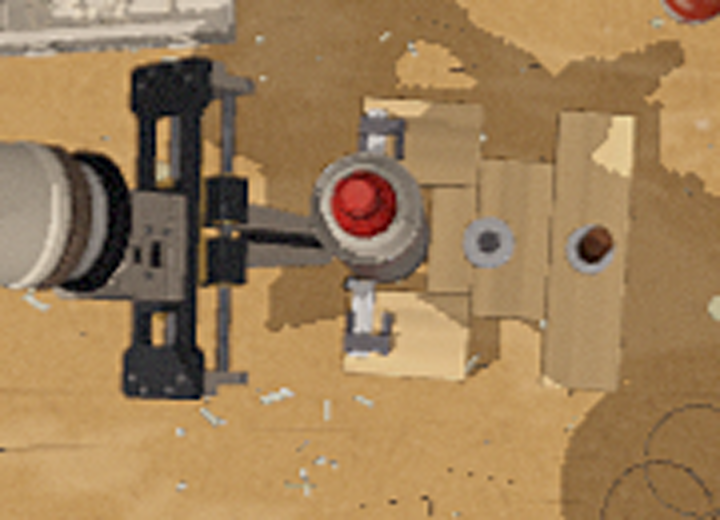

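The force peaked at 7.4 N, fell to 2 N, then rose steeply at TCP y = 108. That matches the predicted home position of 108.2. The picture shows the can in the pocket behind the rollers, with the rack turned about 3°. Backing off.

```bash
python3 - <<'E'
from h import *
L=lean()
movel([595.4,125,26],L,vel=30); movel([595.4,230,40],L,vel=150); movel([595.4,320,250],L,vel=200)
sleep(.5); print(current_time_s(),np.round(current_ft_force(),2))
a=snapshot("top")[:,:,::-1][130:260,180:310]; b=snapshot("scene")[:,:,::-1]
cv2.imwrite("pics/t6.png",np.hstack([cv2.resize(a,(390,390),interpolation=cv2.INTER_CUBIC),cv2.resize(b[100:290,120:310],(390,390),interpolation=cv2.INTER_CUBIC)]))
E
```

```text
34.0667 [-0.12  0.53  0.24]
```

View pics/t6.png

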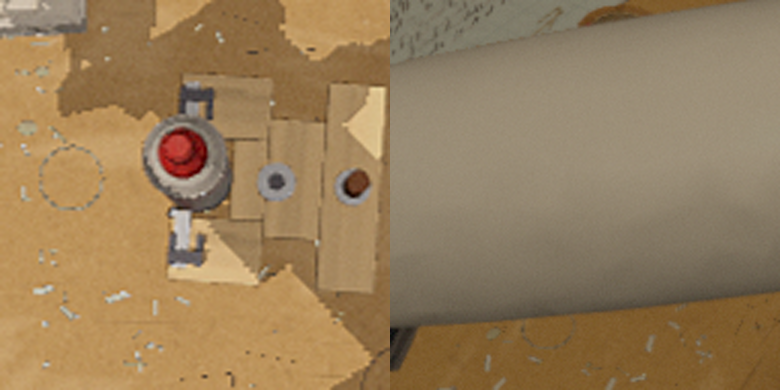

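The can stands in the pocket against its back, behind both rollers, and the arm is clear. I'll open the gripper and hand in.

```bash
python3 - <<'E'
from rig import *
gripper_open(); sleep(.2); sign_off(); print(current_time_s())
E
```

```text
the job is handed in; nothing more can be done
the job is handed in; nothing more can be done
```

I turned the rack about 108° by its post, until the wide pocket faced the can while the can stood untouched. Then I pushed the can upright along the table past the rollers with closed fingertips leaning back 40°, backed off, opened the gripper and handed the job in (robot clock about 34 s at the last reading).

**Seating:** the push force peaked at 7.4 N at the rollers, fell to about 2 N as the can was drawn in, and rose steeply to about 16 N at TCP y = 108 mm. I had predicted 108.2 mm for home.

**Final picture:** the top view shows the can upright against the pocket's back, behind both rollers, with the arm clear.

**What was off or unchecked:**
- The rack turned about 3° as the can went in.
- The arm hid the can in the last scene view, so only the top view confirms the final pose.
- I pushed with shut fingers instead of slightly parted ones, because the interface only opens fully or closes. The can stayed centred.
- I did not measure the bystanders at the end. They showed no movement in the pictures I saw, but the last one showed only the rack area.

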